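Press the dowel pin home with the palm press

ROBOT

A 7-joint arm with a two-finger parallel gripper is mounted at the origin on a cart in front of the work surface, level with it; the furniture and walls round the work are solid. World frame = base frame: x ahead of the robot, y to its left, z up, the work surface at z = 0. Lengths are in m, angles in rad, forces in N, time in s.
With the tool pointing down it reaches from about 0.4 to 0.875 m from the base axis. Payload 19.3 kg.
Tool frame: the origin (TCP) lies at the very end of the fingers, on their centre line; the grasp point (between the pads) lies bot.grasp_offset behind it (bot.grasp_offset is the distance from the TCP to the grasp point, in m); z points along the fingers, y is the direction in which the jaws open and shut (so a half turn about z gives the same grasp; the last joint's range is limited). The gripper opens to 85 mm and grips with 20 to 120 N. Pads are 22 mm wide; open, the fingers measure 114 mm over their backs; the gripper's body (76 mm by 85 mm) begins 54 mm behind the grasp point. The pads swing forward as they close: fully open they stand 13 mm farther back than shut.
Start: joints at [1.254, 0.521, -0.036, 1.599, 0.021, 1.021, -0.113], TCP at [0.153, -0.606, 0.231] pointing down, gripper open.
Joint ranges: [-2.91, 2.91], [-0.3, 2.13], [-1.5, 1.42], [0.17, 2.43], [-1.26, 4.41], [0.16, 1.93], [-2.52, 2.52]. Speed limits (rad/s): [1.89, 1.89, 2.39, 2.39, 3.01, 3.01, 3.01].

INTERFACE

Orientations are given as [roll, pitch, yaw] about the fixed x, y, z axes, in that order (R = Rz(yaw) Ry(pitch) Rx(roll)).
In Python, from workcell import bot gives the robot as it stands. The module is installed in compiled form; this text tells all that it offers.
- The arm moves only by the shell command python3 -m handwheel 'ROWS' [OPENING] [FORCE]. ROWS is JSON, a list of rows, each a list of 6 numbers: the shift along the tool's x, y, z as a fraction of full scale, then the turn, a rotation vector about the tool's x, y, z as a fraction of full scale. In form: [[x, y, z, rx, ry, rz], ...]. A call has 1 to 8 rows; each row shifts and turns the commanded pose from where the row before left it, along the tool's axes as they then stand; what a row does not reach is not made up. Full scale, the value 1, is 0.025 m for a shift and 360 degrees for a turn. A row lasts 1/8 s, in which the tool goes at most 62.5 mm and 10.7 degrees, less where a joint would pass 70% of its speed; a pose out of reach is approached as far as the arm can. A call with a number of a shift or a turn outside -1 to 1 is refused whole. A call with a gripper value outside its range is refused whole. OPENING is the closure, from -1 (fully open) to 1 (shut), set as the call begins (- or left out, the last holds). The fingers move at their own pace and stop on an object; FORCE is the grip in N (left out, the last holds). Time passes only in rows, so rows that do not move let the fingers close. It gives the time, the measured TCP pose, the force and the opening at its end, in the units of the state.
- bot.observe(): the state, without advancing time (a new reading comes with each control period).
- bot.grab_frame(name): name is "scene" or "side" or "wrist"; returns a dict with "pixels" (420x560x3 uint8, blue, green, red), "vertical_fov" (degrees; the focal length in pixels is half the picture's height over the tangent of half this angle, whatever the lens; pixels are square), "cx", "cy" (the principal point, pixels), "D" ([k1, k2, p1, p2, k3] as OpenCV has them; the pictures are not rectified), "R" (3x3) and "t" (3): a world point X has camera coordinates R X + t. Camera axes: x right, y down, z forward; pixel columns grow to the right and rows downward; lengths in m; the calibration is good to about 2 mm. A picture is of the moment at which its call begins. There is no depth.
- bot.job_done(): hands the job in, once; it reports no verdict.
Trained networks look in a picture, given as the dict that the camera call returned (one of the last four; its "shot" number tells which), for a name from the list of things; names that differ only in an ending like _2 or _b are one class to them, and where a whole thing is asked for, a point or a joint stands for the part that bears it (a point fixed in the world has none). Each returns a list of dicts, best first, with "score" (0 to 1); they miss things now and then, are a little off and sometimes report something else, mostly with a low value. They report only what shows in the picture. A call takes as long as a camera call.
- bot.trace(picture, thing): "region" (420x560 bool, what is visible of it) and "point" ([column, row] in pixels, amid what is visible of it).
The state is a dict: "clock": time; "qpos": joint angles; "qd": joint speeds; "joint_efforts": joint torques, N m; "position": TCP position; "tool_rot": TCP orientation; "force": force on the tool from outside, world axes, zero at the start; "moment": the same for the moment, N m; "grip_width": finger opening in m.
Only numpy, scipy, OpenCV 4.12 (cv2) and the standard library are available. Lean on these libraries where they do the work, as an engineer would, in place of code of your own. Each camera call takes 0.05 s, during which the arm holds its last target.

TASK

A lever arm lies in the guide of the small palm press with its dowel pin still standing proud. Push the arm straight in along the guide until its round end sits against the V stop, so that the pin is under the ram, then push the spring-loaded palm head all the way down to its stop so that the pin goes in flush, and let the head come back up. Leave the arm against the stop and leave the other things on the bench where they are.

Things in the scene. Friction and masses are not known exactly. Their poses are not given: they have to be found in the camera images.
- palm_press: Grey bench palm press, fixed; bed plate 225 x 112 x 18 mm (x -140 to 85). Origin on the ram axis at bench level; z up, +x along the guide towards the V stop (the arm is pushed along +x). C-frame upright 118 mm high at x 47 to 75; boss round the ram 41 mm wide, 80 to 118 mm up. Two guide rails on the bed, 11 mm high, 39 mm apart, x -72 to 2; the bed in front of them is clear.
- press_axis (a point): Fixed point on the ram's axis, 36 mm above the bench: where the mouth of the pin hole (top face of the arm) is when the arm sits against the V stop. Axes as palm_press.
- palm_top (a point): Centre of the top of the black mushroom-shaped palm head (54 mm in diameter); 181 mm above the bench when the head is up; moves with it.
- palm_head (a joint): Travel of palm head and ram: 0 = up (held by the spring), 0.022 m = down on its stop. Pushing takes 3 N at first, 9 N at the stop, and some 7 N more while the punch (14 mm in diameter) drives the pin; about 20 N is enough. The punch starts 22 mm above the arm's top face and ends level with it.
- lever_arm: Loose flat steel lever arm in the guide: 114 x 36 x 18 mm, 0.35 kg, one end round (18 mm radius), the other square. Origin on its underside on the pin's axis, the centre of the round end; z up, +x towards the round end, square end at x = -96 mm. It lies on the bed (underside 18 mm above the bench), 22 to 50 mm short of the stop at the start.
- lever_front (a point): Centre of the square end face of lever_arm, at half its thickness: the face to push on. Sliding the arm takes 2 to 6 N.
- lever_pin_hole (a point): Centre of the pin hole's mouth, on the top face of lever_arm (on the pin's axis).
- lever_pin (a joint): How far the aluminium-coloured dowel pin (10 mm in diameter) of lever_arm has been driven in: 0 = standing 14 mm proud, 0.014 m = flush with the top face. Starts between 0 and 0.004.
- finished_arm: A second, finished lever arm of the same size lying on the bench beside the press, its pin already flush. Not to be disturbed. Origin and axes as lever_arm.
- paste_tin: Tin of assembly paste, 70 mm in diameter, 55 mm high; origin under its centre. Not to be disturbed.
- caliper: Steel caliper, 220 x 62 x 13 mm, lying flat; origin under its centre. Not to be disturbed.

How it is judged:
On the way, in this order (a step that is already met when the one before it is completed fails the run):
1. the arm is pushed in against the V stop (pin axis within 5 mm of the ram axis) with its pin still proud (horizontal distance between lever_pin_hole and press_axis below 0.005 m and value of joint lever_pin below 0.008 m), for 0.2 s.
2. the palm head is down on its stop (within 1.5 mm) with the arm against the V stop, and the pin is in (value of joint palm_head above 0.0205 m and value of joint lever_pin above 0.012 m and horizontal distance between lever_pin_hole and press_axis below 0.005 m), for 0.1 s.
At the end, for the whole second after the job is handed in: The pin is flush (driven in to within 2 mm), the palm head is back up (within 2 mm), and the arm lies flat and at rest on the bed against the V stop, its pin hole within 5 mm of the ram's axis (value of joint lever_pin above 0.012 m and value of joint palm_head below 0.002 m and horizontal distance between lever_pin_hole and press_axis below 0.005 m and z of lever_pin_hole in the frame of press_axis below 0.003 m and angle between lever_arm's own z axis and vertical below 0.05 rad and linear speed of lever_arm below 0.01 m/s); the robot touches nothing.
It fails at once if the finished arm, the paste tin or the caliper is moved more than 20 mm (distance of any of finished_arm, paste_tin, caliper from where it was at the start of the episode above 0.02 m).
It also fails if it takes over 46 s, if anything falls off the work surface, if the arm or the gripper's body presses on something with over 40 N, if the wrist force passes 120 N, or if a joint passes its speed limit or range.

## Working session

There is one attempt and no reset: what is moved stays moved. The work goes in short steps, Python scripts to look and compute and a shell command to move; the robot and the scene stay as the last step left them, time stands still between calls to the robot, and variables do not carry over. Pictures are saved under pics/ and viewed, and the job is handed in when it is done.

```bash
mkdir -p pics; ls
python3 - <<'E'
from workcell import bot
import cv2
s=bot.observe()
for k,v in s.items(): print(k,v)
print(bot.grasp_offset)
for n in ("scene","side","wrist"):
    f=bot.grab_frame(n); cv2.imwrite(f"pics/{n}0.png",f["pixels"])
    print(n,f["vertical_fov"],f["cx"],f["cy"],f["D"],f["R"],f["t"],f["shot"])
E
```

```text
pics
clock 0.0
qpos [ 1.25383006  0.52203496 -0.03633854  1.59996888  0.02120229  1.02108592
 -0.11280903]
qd [-0.00069629 -0.00020936 -0.00070857  0.0010385   0.00174472 -0.00056834
 -0.00031723]
joint_efforts [-4.61072668e-04 -9.27119637e+01  1.97923690e+00 -3.69937456e+01
  1.78656040e-02  7.94914900e-03  1.99060361e-05]
position [ 0.15256272 -0.60576697  0.23072656]
tool_rot [-3.14048308e+00  7.43312587e-05  2.46757458e-01]
force [0.03151799 0.37652835 0.68030321]
moment [-0.00256276 -0.00955546  0.00072669]
grip_width 0.08539863448408531
0.0187
scene 45.173851856900754 284.7521897553273 210.70627133226944 [-0.02952988  0.          0.          0.          0.        ] [[ 0.85388604 -0.52030643 -0.01264356]
 [-0.40692292 -0.65227    -0.63949792]
 [ 0.32448786  0.5512033  -0.76868886]] [-0.51141839  0.19602958  0.92630049] 1
side 50.842530053578315 281.1849670621053 208.77740614470667 [-0.03546008  0.          0.          0.          0.        ] [[-0.97880684 -0.20361342 -0.0218802 ]
 [-0.09223189  0.53370854 -0.84062386]
 [ 0.18283995 -0.82079033 -0.54117722]] [0.47828501 0.21720086 0.95128804] 2
wrist 58.7918354957167 279.7590193111148 208.9259448338504 [0.01674481 0.         0.         0.         0.        ] [[ 0.2429878  -0.97002816 -0.00151513]
 [-0.91783403 -0.23041829  0.32324619]
 [-0.31390702 -0.07715425 -0.94631369]] [-0.62440408 -0.04144307  0.38146792] 3
```

View pics/scene0.png

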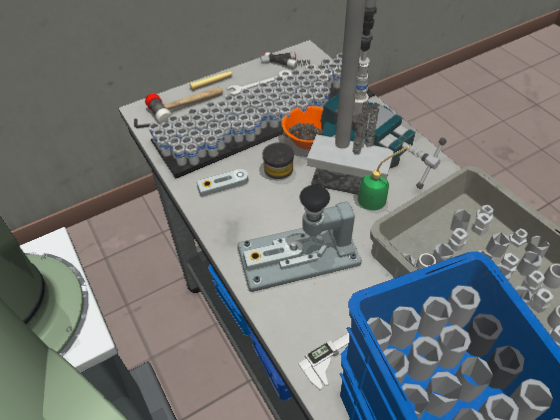

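View pics/side0.png

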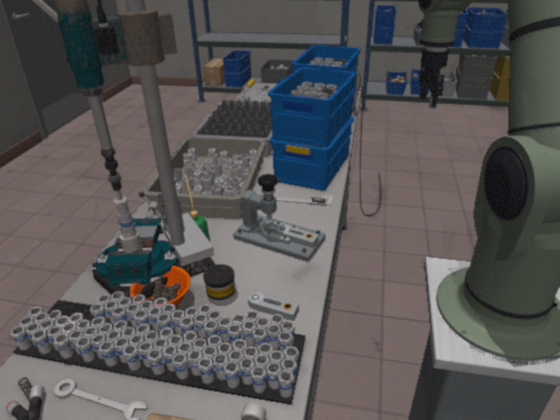

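View pics/wrist0.png

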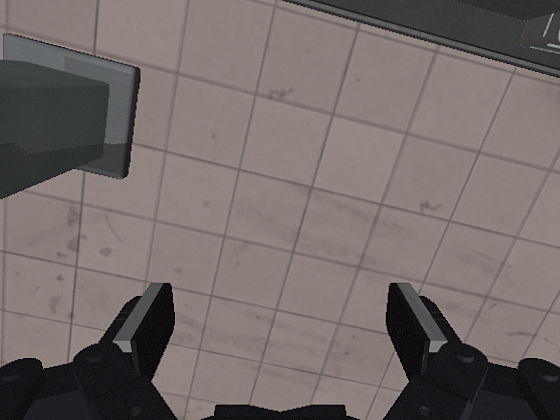

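The scene view shows the press around (300,250) with the arm at (270,250), the palm head at (315,197), the finished arm at (222,182), the tin at (278,160) and the caliper at (325,355). Next I'll trace them.

```bash
cat > h.py <<'E'
import numpy as np, cv2
from workcell import bot
def K(f):
    h=f["pixels"].shape[0]; fl=h/2/np.tan(np.radians(f["vertical_fov"])/2)
    return np.array([[fl,0,f["cx"]],[0,fl,f["cy"]],[0,0,1.]])
def proj(f,X):
    p,_=cv2.projectPoints(np.atleast_2d(np.asarray(X,float)),cv2.Rodrigues(np.array(f["R"]))[0],np.array(f["t"],float),K(f),np.array(f["D"],float)); return p[:,0]
def back(f,px,z):
    u=cv2.undistortPoints(np.array(px,float).reshape(-1,1,2),K(f),np.array(f["D"],float))[:,0]
    R=np.array(f["R"]);t=np.array(f["t"]); c=-R.T@t
    d=np.c_[u,np.ones(len(u))]@R
    return c+d*((z-c[2])/d[:,2])[:,None]
E
python3 - <<'E'
from h import *
for n in ("scene","side"):
    f=bot.grab_frame(n); im=f["pixels"].copy()
    for i,th in enumerate(["palm_press","lever_arm","palm_top","lever_front","finished_arm","paste_tin","caliper"]):
        for r in bot.trace(f,th)[:2]:
            m=r["region"]; 
            ys,xs=np.where(m); zz={"palm_press":0.018,"palm_top":.175}.get(th,.027)
            print(n,th,round(r["score"],2),r["point"],m.sum(),xs.min(),xs.max(),ys.min(),ys.max(),back(f,[r["point"]],zz)[0].round(3))
            c,_=cv2.findContours(m.astype(np.uint8),0,1); cv2.drawContours(im,c,-1,[(0,0,255),(0,255,0),(255,0,0),(0,255,255),(255,0,255),(255,255,0),(0,128,255)][i],1)
    crop=im[130:400,170:430] if n=="scene" else im[160:320,180:360]
    cv2.imwrite(f"pics/tr_{n}.png",cv2.resize(crop,None,fx=2.2 if n=="scene" else 3.6,fy=2.2 if n=="scene" else 3.6,interpolation=cv2.INTER_CUBIC))
    np.savez(f"{n}.npz",**{k:np.array(v) for k,v in f.items()})
E
```

```text
scene palm_press 0.84 [312.7, 243.4] 6022 238 360 185 290 [ 0.562 -0.167  0.018]
scene lever_arm 0.65 [273.2, 252.1] 1095 243 302 240 269 [ 0.482 -0.15   0.027]
scene palm_top 0.71 [312.3, 202.1] 767 299 330 185 219 [ 0.543 -0.187  0.175]
scene palm_top 0.58 [270.3, 258.7] 1132 243 302 240 269 [ 0.423 -0.25   0.175]
scene lever_front 0.69 [272.7, 257.6] 1113 243 302 240 269 [ 0.474 -0.16   0.027]
scene finished_arm 0.65 [225.1, 181.1] 887 197 248 169 196 [0.488 0.068 0.027]
scene paste_tin 0.67 [277.4, 161.3] 1033 262 293 142 180 [0.617 0.06  0.027]
scene caliper 0.83 [319.9, 357.8] 1158 298 348 335 389 [ 0.439 -0.376  0.027]
scene caliper 0.52 [273.5, 254.0] 1038 244 301 240 269 [ 0.48  -0.154  0.027]
side palm_press 0.55 [269.0, 226.6] 2990 234 325 174 259 [ 0.562 -0.191  0.018]
side lever_arm 0.79 [298.0, 233.8] 516 276 318 224 246 [ 0.476 -0.16   0.027]
side palm_top 0.73 [269.2, 184.3] 339 259 277 174 216 [ 0.546 -0.149  0.175]
side lever_front 0.65 [298.1, 234.5] 507 276 318 224 246 [ 0.476 -0.157  0.027]
side finished_arm 0.6 [272.5, 304.4] 848 248 298 292 318 [0.486 0.102 0.027]
side caliper 0.6 [310.5, 202.0] 282 278 332 195 204 [ 0.468 -0.321  0.027]
```

View pics/tr_scene.png

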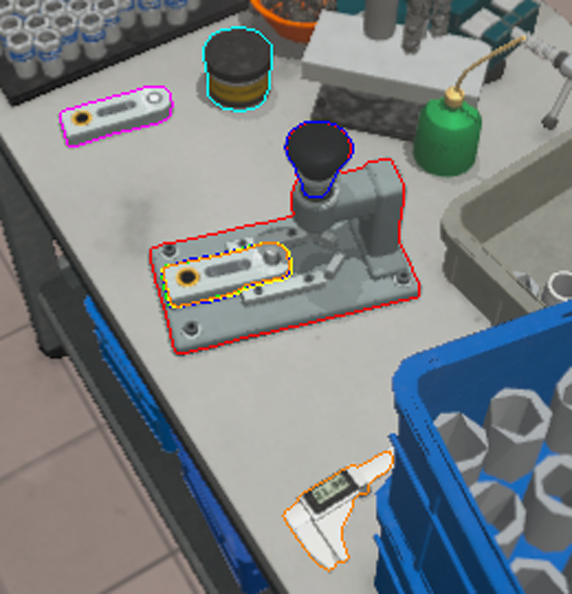

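View pics/tr_side.png

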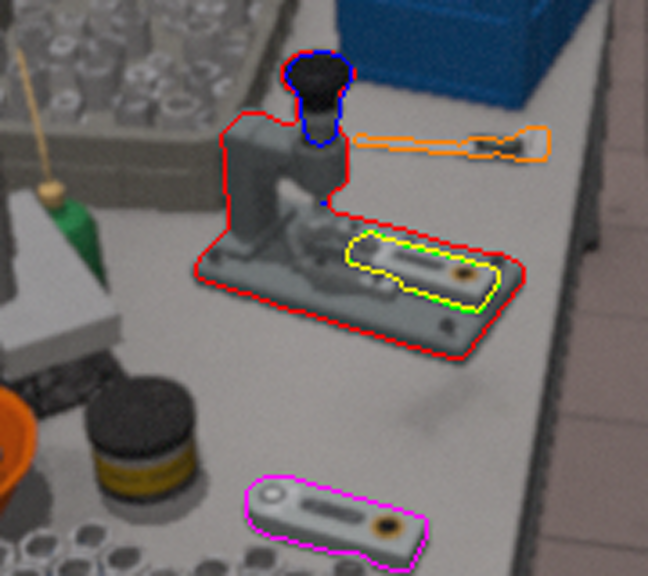

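```bash
cat > fit.py <<'E'
from h import *
from scipy.optimize import least_squares, minimize
F={n:dict(np.load(f"{n}.npz")) for n in ("scene","side")}
from math import cos,sin
def T(p,P): c,s=cos(p[2]),sin(p[2]); P=np.atleast_2d(P); return np.c_[p[0]+c*P[:,0]-s*P[:,1],p[1]+s*P[:,0]+c*P[:,1],P[:,2]]
obs={"scene":[((150,247),(-.14,.056,.018)),((177,353),(-.14,-.056,.0)),((420,296),(.085,-.056,.0))],
"side":[((523,262),(-.14,-.056,.018)),((463,359),(-.14,.056,.0)),((195,269),(.085,.056,.009))]}
sc={"scene":(2.2,170,130),"side":(3.6,180,160)}
def px(n,q): s,a,b=sc[n]; return np.array([(q[0]+.5)/s-.5+a,(q[1]+.5)/s-.5+b])
def res(p,per=False):
    r=[]
    for n in obs:
        for q,P in obs[n]: r.append(proj(F[n],T(p,P))[0]-px(n,q))
    return np.ravel(r)
if __name__=="__main__":
    s=least_squares(res,[.55,-.18,0]); print(s.x.round(4),s.fun.round(1))
    # mask refinement of the head/arm
    for n in F:
        im=F[n]["pixels"].copy(); p=s.x
        th=np.linspace(0,2*np.pi,40)
        for pts in ([(-.14,.056,.018),(-.14,-.056,.018),(.085,-.056,.018),(.085,.056,.018)],np.c_[.027*np.cos(th),.027*np.sin(th),0*th+.172],[(-.072,.0195,.029),(.002,.0195,.029),(.002,-.0195,.029),(-.072,-.0195,.029)]):
            im2=0
            sc_=sc[n]; a=(proj(F[n],T(p,pts))-np.array(sc_[1:])+.5)*sc_[0]-.5
            F[n].setdefault("ov",[]) 
            F[n]["ov"].append(a)
        s_,a,b=sc[n]; c=F[n]["pixels"][b:b+(270 if n=="scene" else 160),a:a+(260 if n=="scene" else 180)]
        c=cv2.resize(c,None,fx=s_,fy=s_,interpolation=cv2.INTER_CUBIC)
        for o in F[n]["ov"]: cv2.polylines(c,[o.round().astype(int)],True,(0,0,255),1)
        cv2.imwrite(f"pics/fit_{n}.png",c)
E
python3 fit.py
```

```text
[ 0.5567 -0.175  -0.2787] [-0.7 -1.1  0.1  2.3  1.5  1.   1.   0.1 -0.2  2.8 -2.   1.3]
```

```bash
python3 -c "
import cv2,numpy as np
a=cv2.imread('pics/fit_scene.png')[100:400,100:450];b=cv2.imread('pics/fit_side.png')[20:400,150:560]
h=400;a=cv2.resize(a,(390,int(300*390/350)));b=cv2.resize(b,(400,int(380*400/410)))
o=np.zeros((400,800,3),np.uint8);o[:a.shape[0],:390]=a;o[:b.shape[0],395:795]=b;cv2.imwrite('pics/fit_both.png',o)"
```

```text
(no output)
```

View pics/fit_both.png

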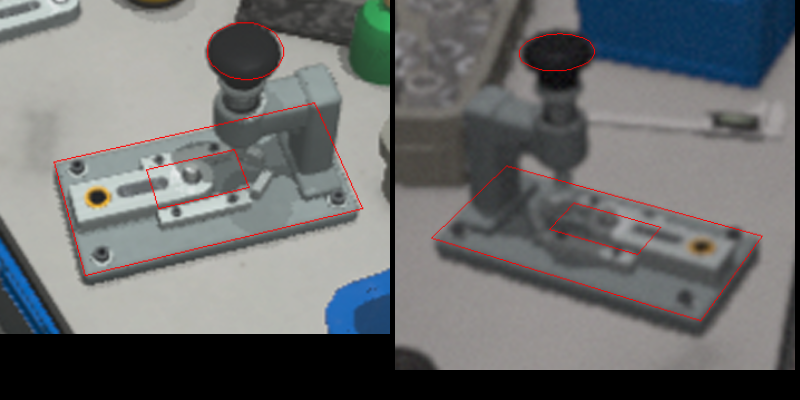

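The fit puts the ram at (0.557, -0.175) with yaw -0.279, and the overlays match the bed and head to about 2 px. Next I'll measure the arm's square end, then shut the fingers and turn the tool towards the guide.

```bash
python3 - <<'E'
from fit import *
p=np.array([.5567,-.175,-.2787])
w=back(F["scene"],[(244.4,251.7),(247.3,264.8)],.036); print(w.round(4))
c,s=np.cos(p[2]),np.sin(p[2]);d=w[:,:2]-p[:2];print((d@np.array([[c,-s],[s,c]])).round(4))
for x in(-.17,):
  print("target",T(p,[(x,0,.1)]), )
  t=T(p,[(x,0,.1)])[0]-bot.observe()["position"]; print("tool dx dy dz mm",1000*(t[:2]@[c,s]),1000*(t[:2]@[s,-c]),-1000*t[2])
E
python3 -m handwheel '[[0,0,0,0,0,0.028],[0,0,0,0,0,0.028],[0,0,0,0,0,0.0277],[0,0,0,0,0,0]]' 1 40
```

```text
[[ 0.4323 -0.1253  0.036 ]
 [ 0.4226 -0.1546  0.036 ]]
[[-0.1333  0.0136]
 [-0.1345 -0.0173]]
target [[ 0.39325964 -0.12823197  0.1       ]]
tool dx dy dz mm 99.85169305099289 -525.5603348204796 131.29905009800407
clock: 1.45
position: [0.1529, -0.606, 0.2313]
tool_rot: [3.141, 0.0, -0.278]
force: [-0.6, -0.0, 0.7]
grip_width: 0.0123
```

Arm front is at x = -134 mm in the press frame, 38 mm short of its final place and inside the stated 22–50 mm. Next I'll traverse at the current height, lowering late.

```bash
python3 -m handwheel '[[0.166,-0.88,0,0,0,0],[0.166,-0.88,0,0,0,0],[0.166,-0.88,0,0,0,0],[0.166,-0.88,0,0,0,0],[0.166,-0.88,0,0,0,0],[0.166,-0.88,0,0,0,0],[0.166,-0.88,0,0,0,0],[0.166,-0.88,0,0,0,0]]'
python3 -m handwheel '[[0.166,-0.88,0,0,0,0],[0.166,-0.88,0,0,0,0],[0.166,-0.88,0,0,0,0],[0.166,-0.88,0,0,0,0],[0.166,-0.88,0,0,0,0],[0.166,-0.88,0,0,0,0],[0.166,-0.88,0,0,0,0],[0.166,-0.88,0,0,0,0]]'
```

```text
clock: 2.45
position: [0.2334, -0.4454, 0.2314]
tool_rot: [3.141, -0.0, -0.274]
force: [-0.8, -0.4, -0.1]
grip_width: -0.0
clock: 3.45
position: [0.3138, -0.2854, 0.2315]
tool_rot: [3.141, -0.0, -0.274]
force: [0.5, -0.4, -0.3]
grip_width: 0.0002
```

```bash
python3 -m handwheel '[[0.166,-0.88,0,0,0,0],[0.166,-0.88,0,0,0,0],[0.166,-0.88,0,0,0,0],[0.166,-0.88,0.3,0,0,0],[0.166,-0.88,0.5,0,0,0],[0.166,-0.88,0.8,0,0,0],[0.166,-0.88,1,0,0,0],[0,0,1,0,0,0]]'
python3 - <<'E'
from h import *
c,s=np.cos(-.2787),np.sin(-.2787)
o=bot.observe();d=o["position"][:2]-np.array([.5567,-.175]);print(o["position"],d@[c,s],d@[-s,c],o["force"])
ims=[]
for n in ("scene","side"):
    f=bot.grab_frame(n);im=f["pixels"]
    ims.append(cv2.resize(im[130:310,170:370] if n=="scene" else im[120:300,220:420],(400,360)))
cv2.imwrite("pics/a1.png",np.hstack(ims))
E
```

```text
clock: 4.45
position: [0.3848, -0.1447, 0.1408]
tool_rot: [-3.141, -0.001, -0.272]
force: [0.1, -1.0, 0.2]
grip_width: 0.0001
[ 0.38475963 -0.14469108  0.14082491] -0.17364403124242905 -0.01816241934773239 [ 0.10199301 -0.96430175  0.15084766]
```

View pics/a1.png

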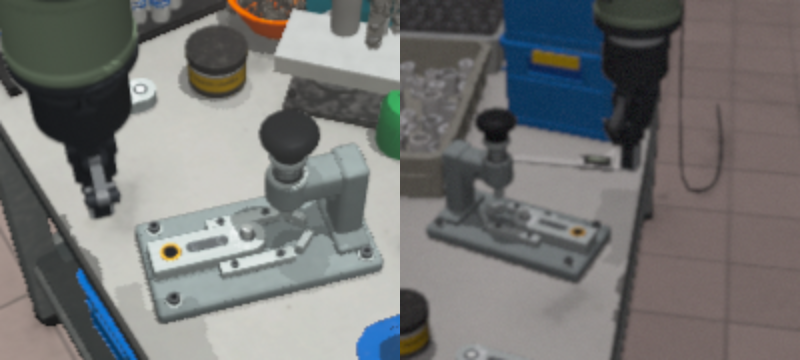

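```bash
python3 -m handwheel '[[0,-0.3,0.7,0,0,0.001],[0,-0.3,0.8,0,0,0],[0,0,0.8,0,0,0],[0,0,0.8,0,0,0],[0,0,0.6,0,0,0],[0,0,0.4,0,0,0],[0,0,0.3,0,0,0],[0,0,0,0,0,0]]'
cat > st.py <<'E'
from h import *
c,s=np.cos(-.2787),np.sin(-.2787)
o=bot.observe();d=o["position"][:2]-np.array([.5567,-.175]);print("press x,y",d@[c,s],d@[-s,c],"z",o["position"][2],"F",o["force"][:2]@[c,s],o["force"])
E
python3 st.py
```

```text
clock: 5.55
position: [0.388, -0.1316, 0.0313]
tool_rot: [3.142, 0.0, -0.285]
force: [0.8, -0.4, 0.0]
grip_width: 0.0002
press x,y -0.17411196242534543 -0.004700271507124326 z 0.03130476547397301 F 0.8584487820981211 [ 0.78572598 -0.37454979  0.04991072]
```

```bash
python3 -m handwheel '[[0,-0.12,0.26,0,0,0],[0.2,0,0,0,0,0],[0.25,0,0,0,0,0],[0.25,0,0,0,0,0],[0.2,0,0,0,0,0],[0,0,0,0,0,0]]'
python3 st.py
python3 - <<'E'
from h import *
ims=[]
for n in ("scene","side"):
    f=bot.grab_frame(n);im=f["pixels"]
    ims.append(cv2.resize(im[180:300,210:350] if n=="scene" else im[160:280,220:360],(400,343),interpolation=cv2.INTER_CUBIC))
cv2.imwrite("pics/a2.png",np.hstack(ims))
E
```

```text
clock: 6.3
position: [0.4108, -0.1351, 0.0248]
tool_rot: [-3.142, -0.0, -0.286]
force: [0.8, -0.1, -0.3]
grip_width: -0.0002
press x,y -0.15125720590202224 -0.0017871727836212734 z 0.02482140976198203 F 0.831584865691512 [ 0.82835685 -0.12791824 -0.2612845 ]
```

View pics/a2.png

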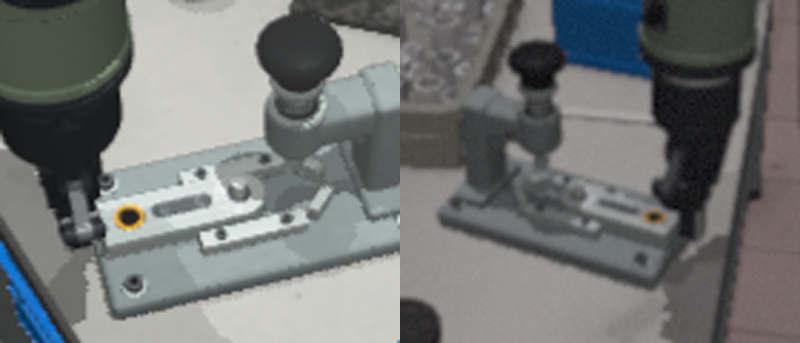

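The fingertips are centred just behind the square end at about (95,235) in the left view, at the right height. Pushing now.

```bash
python3 -m handwheel '[[0.2,0,0,0,0,0],[0.2,0,0,0,0,0],[0.2,0,0,0,0,0],[0.2,0,0,0,0,0]]'; python3 st.py
python3 -m handwheel '[[0.2,0,0,0,0,0],[0.2,0,0,0,0,0],[0,0,0,0,0,0]]'; python3 st.py
```

```text
clock: 6.9
position: [0.429, -0.1406, 0.0247]
tool_rot: [3.141, 0.002, -0.286]
force: [-6.6, 2.2, 5.6]
grip_width: 0.0001
press x,y -0.13222658905020498 -0.002041609494444216 z 0.02469414565555787 F -6.948681916625237 [-6.59133085  2.22345131  5.58470589]
clock: 7.28
position: [0.4395, -0.1435, 0.0247]
tool_rot: [-3.142, -0.0, -0.285]
force: [0.1, 0.1, -0.6]
grip_width: 0.0004
press x,y -0.12131314205800273 -0.0019765757803744213 z 0.024744078763477187 F 0.03245280314805006 [ 0.06474597  0.10830322 -0.62320267]
```

```bash
python3 -m handwheel '[[0.16,0,0,0,0,0],[0.12,0,0,0,0,0],[0.08,0,0,0,0,0]]'; python3 st.py
python3 -m handwheel '[[0.08,0,0,0,0,0],[0.08,0,0,0,0,0]]'; python3 st.py
python3 - <<'E'
from h import *
ims=[]
for n in ("scene","side"):
    f=bot.grab_frame(n);im=f["pixels"]
    ims.append(cv2.resize(im[180:300,210:350] if n=="scene" else im[160:280,220:360],(400,343),interpolation=cv2.INTER_CUBIC))
cv2.imwrite("pics/a3.png",np.hstack(ims))
E
```

```text
clock: 7.65
position: [0.4482, -0.146, 0.0248]
tool_rot: [-3.141, -0.0, -0.285]
force: [-2.1, -0.6, -1.3]
grip_width: -0.0
press x,y -0.11231032260404532 -0.0020066660707341727 z 0.02475775573955876 F -1.894439718452039 [-2.13447701 -0.5731467  -1.27663274]
clock: 7.9
position: [0.4518, -0.1471, 0.0248]
tool_rot: [-3.142, 0.0, -0.285]
force: [-5.4, 3.0, 0.2]
grip_width: -0.0001
press x,y -0.10850164870970104 -0.0020639461961059857 z 0.024776090508924445 F -5.982930727676201 [-5.36242249  3.0076521   0.2313469 ]
```

View pics/a3.png

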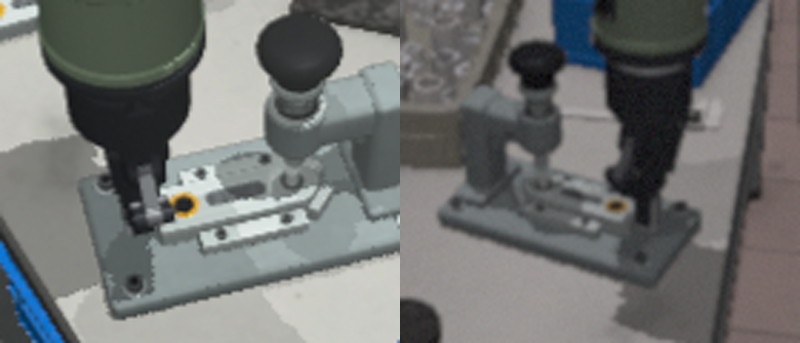

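The arm is nearly at the V, with the pin close to the ram at (290,183) in the left view. I'll keep going in small steps until the force rises.

```bash
python3 -m handwheel '[[0.1,0,0,0,0,0],[0.08,0,0,0,0,0]]'; python3 st.py
python3 -m handwheel '[[0.08,0,0,0,0,0],[0.04,0,0,0,0,0]]'; python3 st.py
```

```text
clock: 8.25
position: [0.4521, -0.1473, 0.0244]
tool_rot: [3.141, 0.008, -0.285]
force: [-29.2, 12.4, 27.0]
grip_width: -0.0003
press x,y -0.10818489705858045 -0.002183552496044702 z 0.024425268773027826 F -31.543491643902513 [-29.2498017   12.440025    27.02507164]
clock: 8.5
position: [0.4524, -0.1477, 0.0241]
tool_rot: [3.14, 0.013, -0.285]
force: [-38.2, 16.0, 32.2]
grip_width: 0.0002
press x,y -0.1078280061686554 -0.002412212626314669 z 0.024070685071711808 F -41.12839167550356 [-38.20635609  15.98027528  32.22696064]
```

Contact is hard: 41 N with the tool stopped at x ≈ -108 mm, where finger half-width plus 96 mm predicts -107. Next I'll back off and check before pressing.

```bash
python3 -m handwheel '[[-0.3,0,0,0,0,0],[-0.6,0,-0.2,0,0,0],[-0.6,0,-0.8,0,0,0],[0,0,-1,0,0,0],[0,0,-1,0,0,0],[0,0,-1,0,0,0],[0,0,-1,0,0,0]]'; python3 st.py
python3 - <<'E'
from h import *
ims=[]
for n in ("scene","side"):
    f=bot.grab_frame(n);im=f["pixels"]
    ims.append(cv2.resize(im[180:300,210:350] if n=="scene" else im[160:280,220:360],(400,343),interpolation=cv2.INTER_CUBIC))
    for r in bot.trace(f,"lever_arm")[:1]: print(n,r["score"],r["point"])
    print("expected pin mouth px",proj(f,[(.5567,-.175,.036)]).round(1), "square end centre", proj(f,[(.5567-.096*.9614,-.175+.096*.275,.036)]).round(1))
cv2.imwrite("pics/a4.png",np.hstack(ims))
E
```

```text
clock: 9.38
position: [0.4227, -0.1386, 0.1511]
tool_rot: [-3.142, -0.001, -0.286]
force: [-0.7, 0.1, -0.0]
grip_width: 0.0001
press x,y -0.13879355176661462 -0.0019018001399377326 z 0.15106233789364776 F -0.737795306497519 [-0.74502108  0.07823053 -0.04356637]
scene 0.88 [291.5, 249.3]
expected pin mouth px [[312.8 241.8]] square end centre [[264.9 252.9]]
side 0.86 [286.1, 229.6]
expected pin mouth px [[269.3 224.6]] square end centre [[301.8 233.9]]
```

View pics/a4.png

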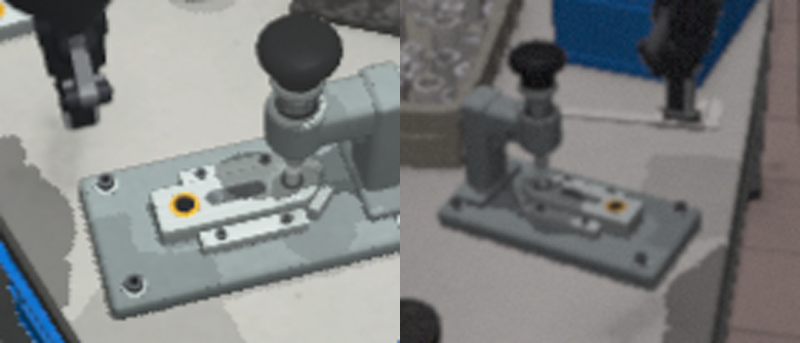

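The arm sits against the V: the square end is at about (264,254) where (265,253) is expected, and the punch is over the pin. Next: up and over the palm head.

```bash
python3 -m handwheel '[[0,0,-1,0,0,0],[0,0,-1,0,0,0],[0.2,-0.04,-0.8,0,0,0],[0.8,-0.04,0,0,0,0],[0.9,0,0,0,0,0],[0.9,0,0,0,0,0],[0.9,0,0,0,0,0],[0.9,0,0,0,0,0]]'
python3 -m handwheel '[[0.6,0,0,0,0,0],[0.36,0,0,0,0,0],[0,0,0,0,0,0]]'; python3 st.py
python3 - <<'E'
from h import *
ims=[]
for n in ("scene","side"):
    f=bot.grab_frame(n);im=f["pixels"]
    ims.append(cv2.resize(im[140:260,240:380] if n=="scene" else im[120:240,200:340],(400,343),interpolation=cv2.INTER_CUBIC))
cv2.imwrite("pics/a5.png",np.hstack(ims))
E
```

```text
clock: 10.58
position: [0.5341, -0.1692, 0.2187]
tool_rot: [3.141, 0.001, -0.285]
force: [-0.6, -0.3, -0.8]
grip_width: -0.0
clock: 10.95
position: [0.5567, -0.1758, 0.2191]
tool_rot: [3.142, 0.001, -0.285]
force: [-1.4, -0.3, -0.1]
grip_width: -0.0001
press x,y 0.0002457417093586375 -0.000777635947744426 z 0.219070661132389 F -1.2702052115339488 [-1.41342019 -0.32233602 -0.12609385]
```

View pics/a5.png

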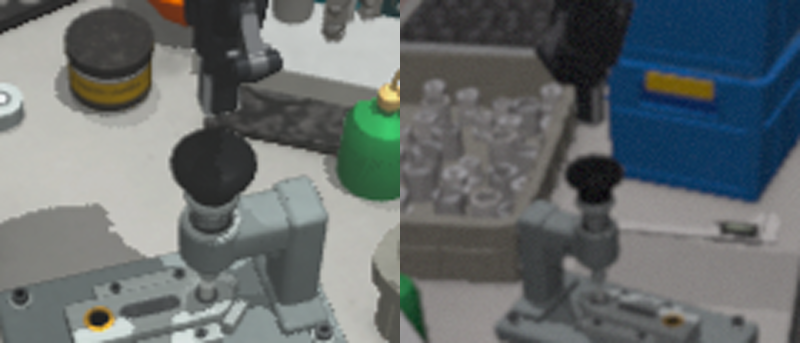

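The fingertips hang centrally above the head in both views, so I'll lower to contact and then press.

```bash
python3 -m handwheel '[[0,0,0.6,0,0,0],[0,0,0.5,0,0,0],[0,0,0.3,0,0,0],[0,0,0.2,0,0,0],[0,0,0.2,0,0,0]]'; python3 st.py
python3 -m handwheel '[[0,0,0.2,0,0,0],[0,0,0.2,0,0,0]]'; python3 st.py
```

```text
clock: 11.68
position: [0.5567, -0.1758, 0.1747]
tool_rot: [3.142, 0.0, -0.285]
force: [-3.3, 1.1, 5.2]
grip_width: 0.0001
press x,y 0.00018920681916171912 -0.0007889791123145331 z 0.17467630777013607 F -3.459140170934636 [-3.28744472  1.08520031  5.24826044]
clock: 11.92
position: [0.5567, -0.1758, 0.1652]
tool_rot: [3.142, -0.0, -0.285]
force: [-8.1, 2.0, 14.7]
grip_width: -0.0003
press x,y 0.00025251746225778355 -0.0008111822164419038 z 0.16523551709697032 F -8.300358817150443 [-8.07338875  1.95739338 14.71946641]
```

```bash
python3 -m handwheel '[[0,0,0.2,0,0,0],[0,0,0.16,0,0,0]]'; python3 st.py
```

```text
clock: 12.18
position: [0.557, -0.1759, 0.1585]
tool_rot: [3.141, -0.001, -0.286]
force: [-34.2, 10.2, 96.8]
grip_width: -0.0003
press x,y 0.0005609896878088093 -0.0007867459626454123 z 0.15848694445859163 F -35.6591917553108 [-34.180631    10.16865483  96.81213314]
```

```bash
python3 -m handwheel '[[0,0,-0.03,0,0,0],[0,0,0,0,0,0]]'; python3 st.py
```

```text
clock: 12.42
position: [0.5568, -0.1759, 0.1588]
tool_rot: [3.141, -0.001, -0.286]
force: [-18.3, 4.9, 43.2]
grip_width: 0.0
press x,y 0.0003690522247487262 -0.0007882714448483376 z 0.15884702099920728 F -18.92336538677919 [-18.26680047   4.94867251  43.22088742]
```

The head is firmly on its stop: top at 0.159 m, 43 N held. Releasing.

```bash
python3 -m handwheel '[[0,0,-0.2,0,0,0],[0,0,-0.3,0,0,0],[0,0,-0.4,0,0,0],[0,0,-0.8,0,0,0],[0,0,-0.8,0,0,0],[0,0,-0.8,0,0,0],[0,0,0,0,0,0]]'; python3 st.py
python3 - <<'E'
from h import *
ims=[]
for n in ("scene","side"):
    f=bot.grab_frame(n);im=f["pixels"]
    ims.append(cv2.resize(im[165:285,235:375] if n=="scene" else im[150:270,200:340],(400,343),interpolation=cv2.INTER_CUBIC))
    for th in ("lever_arm","finished_arm","paste_tin","caliper","palm_top"):
        for r in bot.trace(f,th)[:1]: print(n,th,r["score"],r["point"],np.where(r["region"])[0].min())
cv2.imwrite("pics/a6.png",np.hstack(ims))
E
```

```text
clock: 13.3
position: [0.5577, -0.1761, 0.2405]
tool_rot: [-3.141, -0.003, -0.286]
force: [0.2, 0.8, -0.6]
grip_width: 0.0005
press x,y 0.0012611487091411617 -0.0007831936689782464 z 0.24046185658553937 F -0.015409833899043728 [ 0.21718211  0.8150011  -0.6324389 ]
scene lever_arm 0.81 [290.5, 247.2] 236
scene finished_arm 0.72 [224.5, 178.9] 169
scene paste_tin 0.96 [277.0, 162.2] 143
scene caliper 0.85 [322.6, 359.5] 334
scene palm_top 0.88 [313.7, 200.5] 184
side lever_arm 0.76 [286.8, 230.0] 221
side finished_arm 0.89 [271.3, 307.5] 292
side paste_tin 0.87 [221.0, 282.8] 264
side caliper 0.82 [313.0, 200.7] 196
side palm_top 0.62 [269.6, 187.3] 174
```

View pics/a6.png

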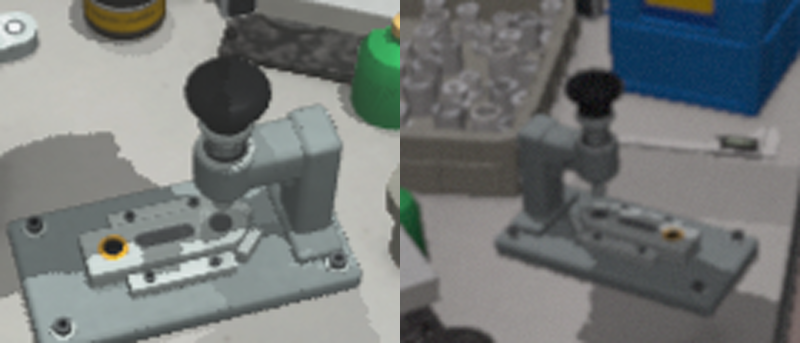

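The head is back up with its top at row 184/174 as before. The pin at (220,222) no longer stands proud, the arm is still at the stop, and the other things haven't moved. Handing in.

```bash
python3 -c "
from workcell import bot
print(bot.job_done())"
```

```text
the job is handed in; nothing more can be done
None
```

The job is done and handed in at about 13.5 s of the 46 s. I pushed the arm in with shut fingers until it was hard against the V stop, pressed the palm head down to its stop, let it rise and lifted clear.

**Last checks:**
- **Arm at the stop:** the square end showed within about 1–2 px of its expected place, both before and after pressing.
- **Press stroke:** the fingertips reached z = 0.1588 m; the head top should be at 0.159 m on its stop. I held it there at 43 N.
- **End state:** in the pictures the head is back up, the pin no longer stands proud, and the robot was about 60 mm clear of the head.
- **Other things:** the finished arm, tin and caliper traced within a few pixels of where they started. The tin was missed in the first side view, so only the scene view compares it.

**Higher than planned:** while pressing, the force reached about 103 N before I backed off, and it was only read between moves. That is under the 120 N wrist limit but far above the 20 N needed. The push against the V also reached about 50 N in total, through the fingertips.

I judged the flush pin by eye and by the full head stroke; no joint reading was available.

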